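# Locate a stencil plate on its register pin and hold it down

### The arm

A 7-joint arm with a two-finger parallel gripper is mounted at the origin on the work surface. World frame = base frame: x ahead of the robot, y to its left, z up, the work surface at z = 0. Lengths are in m, angles in rad, forces in N, time in s.
With the tool pointing down it reaches from about 0.35 to 0.9 m from the base axis. Payload 8.1 kg.
Tool frame: the origin (TCP) lies at the very end of the fingers, on their centre line; the grasp point (between the pads) lies 19 mm behind it; x points along the fingers, y is the direction in which the jaws open and shut, and the axes are right-handed (so a half turn about x gives the same grasp; the last joint's range is limited). The gripper opens to 92 mm and grips with 3 to 60 N. Pads are 19 mm wide; open, the fingers measure 130 mm over their backs; the gripper's body (75 mm by 190 mm) begins 47 mm behind the grasp point.
Start: joints at [-1.447, 0.434, 0.025, 1.573, -0.012, 1.134, -0.075], TCP at [0.141, 0.609, 0.227] pointing down, gripper open.
Joint ranges: [-2.62, 2.62], [-0.44, 2.09], [-1.27, 1.32], [0.08, 2.57], [-1.32, 4.46], [0.12, 2], [-2.74, 2.74]. Speed limits (rad/s): [2.22, 2.22, 3.01, 3.01, 3.14, 3.14, 3.14].

### API

Orientations are given as a rotation vector (axis times angle).
In Python, from cell import * gives the robot as it stands.
- The arm moves only by the shell command python3 -m handwheel 'ROWS' [FORCE]. ROWS is JSON, a list of rows, each a list of 7 numbers: the opening, from 0 (shut) to 1 (fully open), then the shift along the tool's x, y, z in m, then the turn, a rotation vector about the tool's x, y, z in rad. A call has 1 to 10 rows; each row shifts and turns the commanded pose from where the row before left it, along the tool's axes as they then stand; what a row does not reach is not made up. A row lasts 1/10 s, in which the tool goes at most 50 mm and 8.59 degrees, less where a joint would pass 70% of its speed; a pose out of reach is approached as far as the arm can. A call is refused whole if a number of a shift passes 0.05 or a number of a turn 0.15, either way. A call with a gripper value outside its range is refused whole. The fingers move at their own pace and stop on an object; FORCE is the grip in N (left out, the last holds). Time passes only in rows, so rows that do not move let the fingers close. It gives the time, the measured TCP pose, the force and the opening at its end, in the units of the state.
- observe(): the state, without advancing time (a new reading comes with each control period).
- get_image(name): name is "scene" or "side" or "wrist"; returns (picture, depth): 400x640x3 uint8, blue, green, red; 400x640 float32, m along the optical axis (not along the pixel's ray), 0 where there is no reading.
- get_calibration(name): a dict with "camera_matrix" (3x3 intrinsics, pixels), "pose" (4x4, takes a point from camera to world coordinates). Camera axes: x right, y down, z forward; pixel columns grow to the right and rows downward; lengths in m; the calibration is good to about 2 mm. The wrist camera is an equidistant fisheye: a pixel r from the principal point sees the ray r / f radians off the axis. A picture is of the moment at which its call begins: read the wrist's pose just before it. get_calibration takes no time and is no camera call; for the wrist camera it gives the pose at the moment of the call.
- sign_off(): hands the job in, once; it reports no verdict.
The state is a dict: "clock": time; "joints": joint angles; "dq": joint speeds; "joint_efforts": joint torques, N m; "position": TCP position; "ee_rot": TCP orientation; "force": force on the tool from outside, world axes, zero at the start; "ft_torque": the same for the moment, N m; "width": opening from 0.0 (shut) to 1.0 (fully open).
Only numpy, scipy, OpenCV 4.12 (cv2) and the standard library are available. Lean on these libraries where they do the work, as an engineer would, in place of code of your own. Each camera call takes 0.05 s, during which the arm holds its last target. There are 200 camera calls.

### The job

Pick up the blue stencil plate by its wooden grip bar and set it on the printing board short of its place, back edge along the dark fence, so that the underside of the bar rests on top of the register pin two or three centimetres to one side of the hidden slot. Slide it along the fence until the slot drops over the pin, then press the plate down flat on the paper with a push of about 10 N. Finish like that, still gripping the bar and pressing, so that the colour can be dabbed on, and leave the other things on the table undisturbed.

Things in the scene. Friction and masses are not known exactly. Their poses are not given: they have to be found in the camera images.
- board: Fixed plywood printing board, 240 (its x) x 330 (y) x 12 mm, lying on the table, paper on it. Origin: centre of its underside; the yaw varies. Along its +x edge, away from the robot, runs the fence over the board's whole length: a dark batten 20 mm wide, 16 mm high above the board's top; its inner face lies at board x = +90 mm.
- pin: Fixed steel register pin on the board, 43 mm in front of the fence (board x = +47 mm); its place along the fence varies. 9 mm in diameter, straight for 5 mm, then tapered to a flat 5 mm tip at 8 mm height; thin steel tab at its foot. Origin: centre of its foot, level with the board's top, 12 mm above the table. Axes as the board's: z up, y along the fence.
- stencil_grip (a point): Centre (half-way up, 18 mm above the underside) of the wooden grip bar on the stencil plate: 26 mm (x) wide, 170 mm (y) long, 36 mm high. Axes are the plate's: z up, y along the bar, +x to the plate's back edge. At the start the plate lies flat on the table, back edge away from the robot.
- stencil_slot (a point): Centre of the mouth of the blind slot in the bar's underside, straight below the bar's centre, 18 mm under stencil_grip, same axes: 16 mm (x) by 12 mm (y), 12 mm deep; the pin has 1.5 mm play each side along the bar. With the back edge against the fence the slot is in line with the pin. Seated, this point coincides with pin.
- stencil_back (a point): Middle of the plate's back edge, at underside height, 43 mm behind (+x of) the bar's centre line; same axes. The rigid blue sheet, 170 x 170 mm, 5 mm thick, underside flush with the bar's, leaves 30 mm flat behind the bar; its front edge, beyond rainbow-shaped cut-outs, is 127 mm in front of the bar's centre line. 0.2 to 0.36 kg, centre of mass about 20 mm in front of the bar's centre line.
- water_jar: Glass of paint water, 76 mm across, 100 mm high, beyond the work. Origin: centre of its underside. To be left alone.
- drink_bottle: Teal drink bottle with black cap, 70 mm across, 210 mm high. Origin: centre of its underside. To be left alone.
- paint_tube: Red paint tube, about 115 by 34 by 20 mm, lying beyond the work. Origin: centre of its underside. To be left alone.
- phone: Black phone, 148 by 72 by 9 mm, lying flat. Origin: centre of its underside. To be left alone.
Not all that is in view belongs to the job. Of the things that look like the part that bears stencil_grip, take the one that is farthest from the robot's base at the start.

How it is judged:
By the outcome, as a careful person would: the job done as asked, in the order asked, and still so for the second after the job is handed in, while the arm keeps its last pose, push and grip.
It also fails if it takes over 48 s, if anything falls off the work surface, if the arm or the gripper's body presses on something with over 40 N, if the wrist force passes 120 N, or if a joint passes its speed limit or range.

## Working session

There is one attempt and no reset: what is moved stays moved. The work goes in short steps, Python scripts to look and compute and a shell command to move; the robot and the scene stay as the last step left them, time stands still between calls to the robot, and variables do not carry over. Pictures are saved under pics/ and viewed, about 8 in all and at most 12, crops included, and the job is handed in when it is done.

```bash
ls; mkdir -p pics; python3 - <<'E'
from cell import *
import cv2,numpy as np
for n in("scene","side"):
    im,d=get_image(n); cv2.imwrite(f"pics/{n}0.png",im); np.savez(f"pics/{n}0.npz",im=im,d=d,**get_calibration(n))
s=observe(); print(s["position"],s["ee_rot"],s["force"],s["width"],s["clock"])
E
```

```text
pics
[0.14049234 0.60853578 0.22603934] [ 0.17703539  1.56347047 -0.17923091] [0.88005086 0.16541801 0.69774462] 1.001838073665335 0.1
```

View pics/scene0.png

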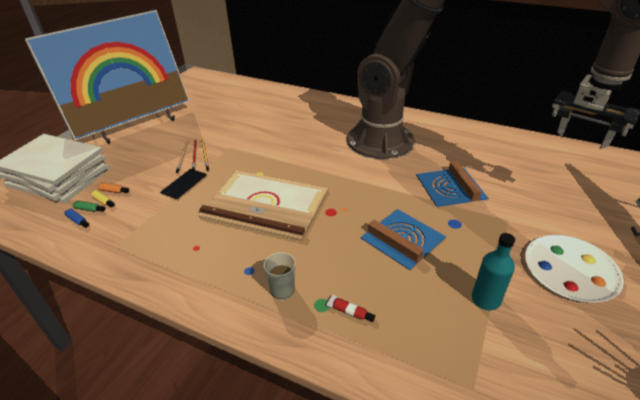

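View pics/side0.png

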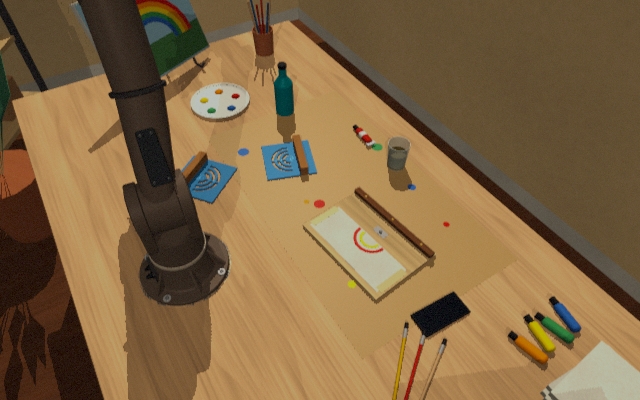

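The scene view shows two stencils, one with its bar at about (395,242) and one at (465,180). The board fence runs from (200,213) to (303,230), with the pin tab near (257,210). In the side view the stencils are at (290,158) and (207,178), the pin tab at (380,232). Next I localise them with depth.

```bash
cat > h.py <<'E'
import numpy as np,cv2
def load(n):
    z=np.load(f"pics/{n}.npz"); return z["im"],z["d"],z["camera_matrix"],z["pose"]
def cloud(im,d,K,T):
    v,u=np.indices(d.shape); P=np.stack([(u-K[0,2])/K[0,0]*d,(v-K[1,2])/K[1,1]*d,d],-1)
    return P@T[:3,:3].T+T[:3,3]
E
python3 - <<'E'
from h import *
def rect(n,P,m):
    m=cv2.morphologyEx(m.astype(np.uint8),cv2.MORPH_OPEN,np.ones((2,2)))
    k,l,st,_=cv2.connectedComponentsWithStats(m)
    for i in range(1,k):
        if st[i,4]>60:
            q=P[l==i]; (c,s,a)=cv2.minAreaRect((q[:,:2]*1000).astype(np.float32))
            print(n,"c",np.round(c,1),"size",np.round(s),"ang",round(a,2),"z",np.round(np.median(q[:,2])*1000,1),st[i,:5])
for c in("scene0","side0"):
    im,d,K,T=load(c); P=cloud(im,d,K,T); hsv=cv2.cvtColor(im,cv2.COLOR_BGR2HSV)
    z=P[...,2]; ok=(d>0)&(P[...,0]>0.2)&(P[...,0]<.95)&(abs(P[...,1])<.6)
    rect(c+" tops36",P,ok&(z>.031)&(z<.042))
    rect(c+" fence28",P,ok&(z>.0235)&(z<.031))
    rect(c+" board",P,ok&(z>.0075)&(z<.0165))
    rect(c+" blue",P,ok&(hsv[...,0]>98)&(hsv[...,0]<118)&(hsv[...,1]>140)&(z<.02))
    print()
    for px in [(257,210)] if c=="scene0" else [(380,232)]: print("tab",P[px[1],px[0]])
im,*_=load("scene0"); a=cv2.resize(im[165:245,190:335],None,fx=5,fy=5,interpolation=2)[:300]
im,*_=load("side0"); b=cv2.resize(im[200:265,330:450],None,fx=6,fy=6,interpolation=2)[:290]
W=max(a.shape[1],b.shape[1]); pad=lambda x:np.pad(x,((0,0),(0,W-x.shape[1]),(0,0)))
cv2.imwrite("pics/pinboth.png",np.vstack([pad(a),pad(b)]))
E
```

```text
scene0 tops36 c [892.5 344.5] size [922. 153.] ang 17.66 z 35.3 [369 221  56  35 481]
scene0 tops36 c [616.1 477.3] size [21. 60.] ang 2.5 z 34.9 [475 290  26  14  79]
scene0 fence28 c [889.8 120.9] size [1064.  265.] ang 46.01 z 27.0 [201 206 105  27 568]
scene0 board c [888.5  -7.1] size [1198.  367.] ang 24.89 z 12.0 [ 209  171  120   59 4055]
scene0 board c [ 483.8 -493.3] size [65. 43.] ang 82.22 z 8.6 [182 172  18  11  89]
scene0 board c [946.8 -70.1] size [1260.   73.] ang 46.39 z 8.6 [169 178  24  18 184]
scene0 board c [897.9 121.5] size [1051.  258.] ang 46.21 z 10.5 [201 213 104  27 459]
scene0 board c [833.6 519.2] size [  65. 1062.] ang 81.83 z 10.6 [527 236  24  49 240]
scene0 board c [1026.5  316.6] size [675. 107.] ang 25.13 z 11.3 [328 296  47  26 189]
scene0 blue c [768.9 387.8] size [1164.  145.] ang 9.39 z 4.5 [424 184  47  23 380]
scene0 blue c [847.  362.8] size [1007.  167.] ang 14.92 z 4.5 [385 212  60  44 626]
scene0 blue c [355.9 353.2] size [29. 31.] ang 64.33 z 0.3 [450 221  12   8  67]
scene0 blue c [908.4 335.7] size [895. 138.] ang 18.4 z 4.5 [364 234  
[... 263 characters left out ...]
1] size [21. 44.] ang 10.98 z 27.8 [388 217  13   9  65]
side0 fence28 c [ 601.3 -250.8] size [22. 46.] ang 13.97 z 27.0 [401 225  13  11  61]
side0 fence28 c [ 606.  -316.6] size [29. 82.] ang 14.4 z 27.3 [410 237  26  20 154]
side0 board c [ 331.9 -481.1] size [1003.  357.] ang 60.8 z 12.0 [ 305  194  125  106 6081]
side0 board c [ 502.5 -507.1] size [176.  73.] ang 1.19 z 9.0 [419 294  52  52 724]
side0 blue c [ 262.6 -285.6] size [1276.   41.] ang 60.65 z 4.5 [303 142  14  33 183]
side0 blue c [ 230.1 -272.1] size [1263.  117.] ang 67.25 z 4.3 [263 144  39  37 705]
side0 blue c [217.8 287. ] size [117. 109.] ang 38.72 z 4.0 [205 162  32  30 363]

tab [ 0.53871487 -0.20635311  0.01518184]
```

View pics/pinboth.png

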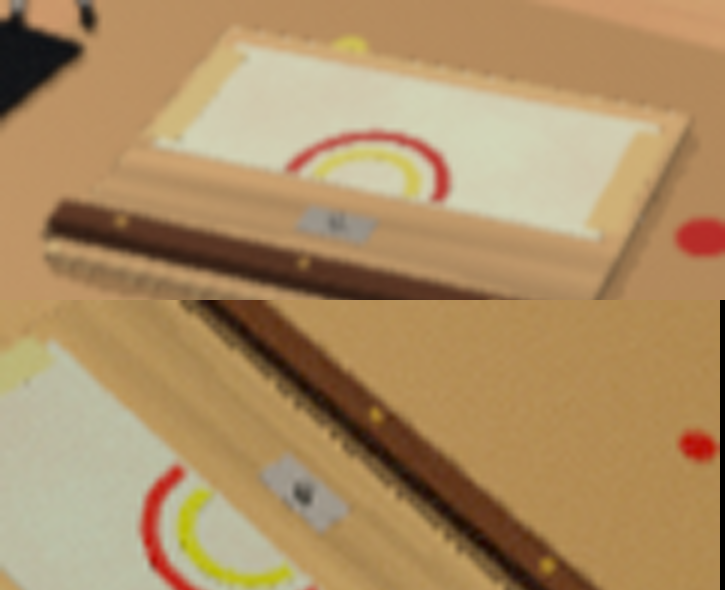

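The crop shows the pin at the tab's centre: scene pixel about (257.4,209.4) and side pixel about (380.8,231.7). The rectangle fits were polluted by pixels with no depth reading, so I'll redo them.

```bash
python3 - <<'E'
from h import *
def rect(n,P,m0):
    m=cv2.morphologyEx(m0.astype(np.uint8),cv2.MORPH_CLOSE,np.ones((3,3)))
    k,l,st,_=cv2.connectedComponentsWithStats(m)
    for i in range(1,k):
        w=(l==i)&m0
        if w.sum()>60:
            q=P[w]; (c,s,a)=cv2.minAreaRect((q[:,:2]*1000).astype(np.float32))
            m=q[:,:2].mean(0); e,V=np.linalg.eigh(np.cov(q[:,:2].T)); v=V[:,1]*np.sign(V[1,1])
            print(n,"c",np.round(c,1),"size",np.round(s),"ang",round(a,2),"mean",np.round(m*1000,1),"yaw",np.round(np.degrees(np.arctan2(-v[0],v[1])),2),"z",np.round(np.median(q[:,2])*1000,1),st[i,:5])
for c,px in(("scene0",(257.4,209.4)),("side0",(380.8,231.7))):
    im,d,K,T=load(c); P=cloud(im,d,K,T); hsv=cv2.cvtColor(im,cv2.COLOR_BGR2HSV)
    z=P[...,2]; ok=(d>0)&(P[...,0]>0.2)&(P[...,0]<.95)&(abs(P[...,1])<.6)
    rect(c+" tops36",P,ok&(z>.033)&(z<.040))
    rect(c+" fence28",P,ok&(z>.0255)&(z<.031))
    rect(c+" board",P,ok&(z>.0085)&(z<.0155))
    rect(c+" blue",P,ok&(hsv[...,0]>98)&(hsv[...,0]<118)&(hsv[...,1]>140)&(z<.02))
    r=T[:3,:3]@np.linalg.inv(K)@np.array([*px,1]); o=T[:3,3]
    for h in(.012,.018): print("pin at z",h,(o+r*(h-o[2])/r[2])*1000)
    print()
E
```

```text
scene0 tops36 c [507.4 217. ] size [172.  31.] ang 70.03 mean [508.8 220.8] yaw -20.1 z 35.7 [368 219  56  36 462]
scene0 tops36 c [610.3 473.9] size [68. 31.] ang 82.9 mean [616.9 475.3] yaw -5.64 z 36.1 [474 285  30  17  70]
scene0 fence28 c [ 596.2 -189.3] size [ 25. 331.] ang 6.22 mean [ 595.6 -182. ] yaw 6.37 z 27.7 [200 204 105  28 554]
scene0 board c [ 456.9 -513.4] size [284. 104.] ang 14.89 mean [ 511.3 -503.9] yaw -75.54 z 9.8 [162 146  44  51 595]
scene0 board c [ 496.8 -200.2] size [247. 332.] ang 6.6 mean [ 490.8 -193.8] yaw 5.85 z 11.9 [ 199  170  129   69 4625]
scene0 board c [519.5 214.6] size [170.  25.] ang 78.11 mean [520.8 222. ] yaw -17.36 z 12.2 [368 229  55  33 114]
scene0 board c [400.5 572.8] size [ 52. 194.] ang 89.67 mean [393.7 568.6] yaw 88.59 z 11.5 [526 235  24  50 244]
scene0 board c [761.8 192.4] size [116.  36.] ang 84.45 mean [765.4 181.8] yaw -5.22 z 12.3 [327 295  49  26 225]
scene0 blue c [218.4 295.6] size [119. 114.] ang 35.92 mean [242.4 298.8] yaw 3.04 z 4.6 [423 182  48  24 466]
scene0 blue c [437.2 243.2] size [167.  98.] ang 69.46 mean [42
[... 1077 characters left out ...]
62   92 1436]
side0 board c [ 356.2 -541.1] size [183.  14.] ang 42.32 mean [ 355.3 -537.6] yaw -48.12 z 10.1 [394 323  15  70 207]
side0 board c [ 443.7 -581.8] size [78.  9.] ang 29.61 mean [ 447.4 -579.5] yaw -61.92 z 10.7 [433 338  14  27  89]
side0 blue c [533.5 202.9] size [169.  23.] ang 68.51 mean [530.8 197. ] yaw -20.66 z 4.8 [302 141  14  33 186]
side0 blue c [439.7 236.6] size [172. 112.] ang 70.05 mean [436.6 232.9] yaw -20.71 z 4.4 [262 143  39  37 929]
side0 blue c [214.3 291.7] size [116. 115.] ang 37.05 mean [236.5 290.7] yaw -0.68 z 4.2 [203 160  33  32 445]
pin at z 0.012 [ 543.18947709 -204.93634139   12.        ]
pin at z 0.018 [ 539.90200375 -208.30597841   18.        ]
```

```bash
python3 - <<'E'
from h import *
from cell import *
from scipy.spatial.transform import Rotation as R
for c in("scene0","side0"):
    im,d,K,T=load(c); P=cloud(im,d,K,T); z=P[...,2]
    for n,lo,hi,x0,x1,y0,y1 in(("bottle",.1,.2,.4,.9,.2,.7),("jar",.06,.105,.6,.9,-.3,.2)):
        w=(d>0)&(z>lo)&(z<hi)&(P[...,0]>x0)&(P[...,0]<x1)&(P[...,1]>y0)&(P[...,1]<y1)
        print(c,n,w.sum(),np.round(np.percentile(P[w],[2,50,98],axis=0)[:,:2]*1000) if w.sum() else 0)
s=observe(); print(np.round(R.from_rotvec(s["ee_rot"]).as_matrix(),3)); print(s["joints"])
k=get_calibration("wrist"); print(k["camera_matrix"]); T=np.eye(4); T[:3,:3]=R.from_rotvec(s["ee_rot"]).as_matrix(); T[:3,3]=s["position"]
print(np.round(np.linalg.inv(T)@k["pose"],3))
E
```

```text
scene0 bottle 1014 [[586. 444.]
 [608. 475.]
 [625. 507.]]
scene0 jar 780 [[736. -22.]
 [767.  10.]
 [808.  48.]]
side0 bottle 371 [[557. 440.]
 [581. 458.]
 [615. 486.]]
side0 jar 411 [[734. -26.]
 [773.  12.]
 [805.  47.]]
[[-0.     0.225  0.974]
 [-0.001  0.974 -0.225]
 [-1.    -0.001  0.   ]]
[-1.44659624  0.4351302   0.02498125  1.57400237 -0.01159623  1.13400051
 -0.0751185 ]
[[309.70691629   0.         309.61827445]
 [  0.         309.70691629 194.30538038]
 [  0.           0.           1.        ]]
[[-0.    -0.289  0.957 -0.159]
 [ 1.    -0.     0.     0.   ]
 [-0.     0.957  0.289 -0.079]
 [ 0.     0.     0.     1.   ]]
```

```bash
python3 -m handwheel '[[1,0,0,0,0.1413,0,0],[1,0,0,0,0.1413,0,0],[1,0,0,0,0.1413,0,0],[1,0,0,0,0.1413,0,0],[1,0,0,0,0.1413,0,0],[1,0,0,0,0.1413,0,0],[1,0,0,0,0.1413,0,0],[1,0,0,0,0.1413,0,0],[1,0,0,0,0.1413,0,0],[1,0,0,0,0.1413,0,0]]'
python3 -m handwheel '[[1,0,0,0,0.1413,0,0],[1,0,0,0,0.1413,0,0],[1,0,0.0435,0.0221,0,0,0],[1,0,0.0435,0.0221,0,0,0],[1,0,0.0435,0.0221,0,0,0],[1,0,0.0435,0.0221,0,0,0],[1,0,0.0435,0.0221,0,0,0],[1,0,0.0435,0.0221,0,0,0],[1,0,0.0435,0.0221,0,0,0],[1,0,0.0435,0.0221,0,0,0]]'
```

```text
clock: 1.1
position: [0.1404, 0.6087, 0.2263]
ee_rot: [1.263, 1.172, -1.265]
force: [-0.2, 0.3, -0.2]
width: 0.998
clock: 2.1
position: [0.4072, 0.3215, 0.2267]
ee_rot: [1.463, 1.022, -1.463]
force: [2.0, 0.4, -0.3]
width: 1.0
```

```bash
cat >> h.py <<'E'
from scipy.spatial.transform import Rotation as R
def dirs(uv,K):
    d=(np.asarray(uv,float)-K[:2,2])/K[0,0]; r=np.linalg.norm(d,axis=-1,keepdims=True)+1e-12
    return np.concatenate([d/r*np.sin(r),np.cos(r)],-1)
def wrist(tag):
    from cell import observe,get_image,get_calibration
    k=get_calibration("wrist"); s=observe(); im,d=get_image("wrist"); cv2.imwrite(f"pics/{tag}.png",im)
    K,T=k["camera_matrix"],k["pose"]; v,u=np.indices(d.shape); D=dirs(np.stack([u,v],-1),K)
    P=(D/np.maximum(D[...,2:],1e-3)*d[...,None])@T[:3,:3].T+T[:3,3]
    np.savez(f"pics/{tag}.npz",im=im,d=d,P=P,K=K,T=T)
    print("tcp",np.round(s["position"],4),"yaw of tool y",np.round(np.degrees(np.arctan2(*R.from_rotvec(s["ee_rot"]).as_matrix()[[1,0],1])),2),"F",np.round(s["force"],2),"w",round(s["width"],3))
    return im,d,P,K,T
def plane(px,K,T,z):
    r=T[:3,:3]@dirs(px,K); o=T[:3,3]; return o+r*(z-o[2])/r[2]
def rect(n,P,m0,mn=60):
    m=cv2.morphologyEx(m0.astype(np.uint8),cv2.MORPH_CLOSE,np.ones((3,3)))
    k,l,st,_=cv2.connectedComponentsWithStats(m)
    for i in range(1,k):
        w=(l==i)&m0
        if w.sum()>mn:
            q=P[w]; (c,s,a)=cv2.minAreaRect((q[:,:2]*1000).astype(np.float32))
            e,V=np.linalg.eigh(np.cov(q[:,:2].T)); v=V[:,1]*np.sign(V[1,1])
            print(n,"c",np.round(c,1),"size",np.round(s),"ang",round(a,2),"yaw",np.round(np.degrees(np.arctan2(-v[0],v[1])),2),"z",np.round(np.median(q[:,2])*1000,1),st[i,:5])
E
python3 -m handwheel '[[1,0,0.0435,0.0221,0,0,0],[1,0,0.0435,0.0221,0,0,0],[1,0,0.0435,0.0221,0,0,0],[1,0,0,0,0,0,0]]'
python3 - <<'E'
from h import *
im,d,P,K,T=wrist("w1"); z=P[...,2]; hsv=cv2.cvtColor(im,cv2.COLOR_BGR2HSV)
rect("bar",P,(d>0)&(z>.032)&(z<.04),200)
rect("blue",P,(d>0)&(hsv[...,0]>98)&(hsv[...,0]<118)&(hsv[...,1]>140)&(z<.02),500)
E
```

```text
clock: 2.5
position: [0.5103, 0.2086, 0.2271]
ee_rot: [1.47, 1.011, -1.469]
force: [0.3, -0.0, -0.3]
width: 1.002
tcp [0.5103 0.2086 0.2271] yaw of tool y -20.75 F [ 0.32 -0.02 -0.25] w 1.002
bar c [504.6 216.1] size [170.  27.] ang 70.08 yaw -20.06 z 36.9 [ 290   93   25  143 3186]
bar c [152.4 335.3] size [171.  29.] ang 36.91 yaw -53.13 z 36.7 [  44  128   34  102 1352]
blue c [438.2 240.7] size [167. 109.] ang 70.01 yaw -19.86 z 5.9 [ 203   95   90  130 8012]
blue c [531.4 206.9] size [166.  26.] ang 70.06 yaw -20.21 z 6.0 [ 315   95   22  129 2686]
blue c [195.4 279.9] size [168. 113.] ang 36.79 yaw -72.17 z 5.8 [  67  135   78  102 3799]
```

View pics/w1.png

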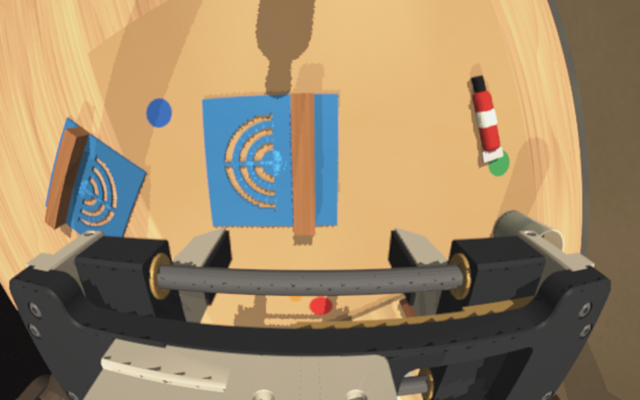

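The wrist view shows the target stencil, with its bar from about (300,93) to (305,243). It fits to a grip centre of (0.5047, 0.2160), yaw -20.06°. The decoy is at the far left.

```bash
python3 -m handwheel '[[1,0.03,-0.0079,-0.0049,-0.012,0,0],[1,0.04,0,0,0,0,0],[1,0.04,0,0,0,0,0],[1,0.04,0,0,0,0,0],[1,0.03,0,0,0,0,0],[1,0.015,0,0,0,0,0],[1,0.005,0,0,0,0,0],[1,0,0,0,0,0,0]]' 40; python3 - <<'E'
from cell import *
from scipy.spatial.transform import Rotation as R
s=observe(); print(s["position"]); print(R.from_rotvec(s["ee_rot"]).as_matrix().round(4))
E
```

```text
clock: 3.35
position: [0.4995, 0.2238, 0.0263]
ee_rot: [1.453, 1.03, -1.455]
force: [-0.1, -0.4, 0.9]
width: 0.999
[0.49947238 0.22384503 0.02629056]
[[-1.300e-03  9.432e-01 -3.323e-01]
 [-4.000e-04 -3.323e-01 -9.432e-01]
 [-1.000e+00 -1.100e-03  8.000e-04]]
```

```bash
python3 -m handwheel '[[1,0,0.0079,0.0057,0.011,0,0],[1,0.01,0,0,0,0,0],[1,0.0075,0,0,0,0,0],[1,0,0,0,0,0,0],[1,0,0,0,0,0,0]]' 40; python3 - <<'E'
from cell import *
from scipy.spatial.transform import Rotation as R
s=observe(); print(s["position"],s["force"]); print(R.from_rotvec(s["ee_rot"]).as_matrix().round(4))
E
```

```text
clock: 3.85
position: [0.5056, 0.2152, 0.009]
ee_rot: [1.462, 1.023, -1.463]
force: [-0.3, 0.3, 0.6]
width: 1.002
[0.50562387 0.21524432 0.00902365] [-0.25373035  0.30495806  0.58924877]
[[-5.000e-04  9.392e-01 -3.435e-01]
 [-1.000e-04 -3.435e-01 -9.392e-01]
 [-1.000e+00 -5.000e-04  3.000e-04]]
```

```bash
python3 -m handwheel '[[0,0,0,0,0,0,0],[0,0,0,0,0,0,0],[0,0,0,0,0,0,0],[0,0,0,0,0,0,0],[0,0,0,0,0,0,0],[0,0,0,0,0,0,0],[0,0,0,0,0,0,0],[0,0,0,0,0,0,0]]' 40
python3 -m handwheel '[[0,-0.01,0,0,0,0,0],[0,-0.02,0,0,0,0,0],[0,-0.03,0,0,0,0,0],[0,-0.03,0,0,0,0,0],[0,0,0,0,0,0,0],[0,0,0,0,0,0,0]]'
```

```text
clock: 4.65
position: [0.5058, 0.2153, 0.0092]
ee_rot: [1.463, 1.022, -1.463]
force: [-0.5, 0.3, 0.2]
width: 0.354
clock: 5.25
position: [0.5059, 0.2155, 0.0999]
ee_rot: [1.464, 1.023, -1.461]
force: [-0.2, 0.6, -3.2]
width: 0.278
```

```bash
python3 -m handwheel '[[0,0,0,0,-0.092,0,0],[0,0,0,0,-0.092,0,0],[0,0,0,0,-0.092,0,0],[0,0,0,0,-0.092,0,0],[0,0,0,0,-0.092,0,0],[0,0,-0.0008,0.02,0,0,0],[0,0,-0.0008,0.04,0,0,0],[0,0,-0.0008,0.049,0,0,0],[0,0,-0.0008,0.049,0,0,0],[0,0,-0.0008,0.049,0,0,0]]'
python3 -m handwheel '[[0,0,-0.0008,0.049,0,0,0],[0,0,-0.0008,0.049,0,0,0],[0,0,-0.0008,0.049,0,0,0],[0,0,-0.0008,0.049,0,0,0],[0,0,-0.0008,0.049,0,0,0],[0,0,-0.0008,0.049,0,0,0],[0,0,0,0.035,0,0,0],[0,0,0,0.013,0,0,0],[0,0,0,0,0,0,0],[0,0,0,0,0,0,0]]'
python3 -m handwheel '[[0,0,0,0,0,0,0],[0,0,0,0,0,0,0]]'
python3 - <<'E'
from h import *
im,d,P,K,T=wrist("w2"); z=P[...,2]
rect("fence",P,(d>0)&(z>.0265)&(z<.032)&(P[...,0]>.5),200)
E
```

```text
clock: 6.25
position: [0.5233, 0.0074, 0.098]
ee_rot: [1.127, 1.261, -1.129]
force: [1.1, -0.0, -1.7]
width: 0.282
clock: 7.25
position: [0.5566, -0.3297, 0.0979]
ee_rot: [1.129, 1.262, -1.128]
force: [0.4, 0.3, -2.1]
width: 0.281
clock: 7.45
position: [0.5574, -0.3294, 0.099]
ee_rot: [1.127, 1.261, -1.126]
force: [-0.4, 0.1, -1.2]
width: 0.28
tcp [ 0.5574 -0.3294  0.099 ] yaw of tool y 6.39 F [-0.43  0.13 -1.16] w 0.28
fence c [ 600.8 -258.4] size [ 21. 193.] ang 6.64 yaw 10.09 z 29.0 [ 365    0   28  241 2921]
```

View pics/w2.png

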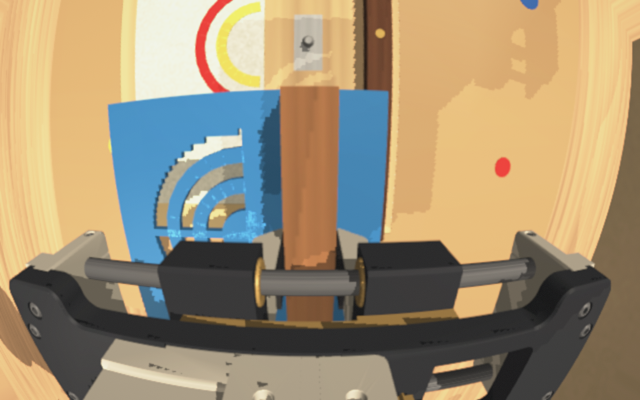

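The wrist view shows the pin on its tab at about (308,41). The bar's end is at (283–338, 86), and the fence edges are at x≈365–390.

```bash
python3 - <<'E'
from h import *
q=np.load("pics/w2.npz"); im,d,P,K,T=[q[k] for k in("im","d","P","K","T")]; z=P[...,2]
for h in(.012,.016,.020): print("pin",h,plane((307.8,41),K,T,h).round(4))
rect("bartop",P,(d>0)&(z>.121)&(z<.133),300)
hsv=cv2.cvtColor(im,cv2.COLOR_BGR2HSV)
m=(d>0)&(hsv[...,0]>98)&(hsv[...,0]<118)&(hsv[...,1]>120)&(z>.08)&(z<.11)
rect("sheet",P,m,500)
# fence line: inner-edge fit from top points per image row
w=(d>0)&(z>.0265)&(z<.032)&(P[...,0]>.56)&(P[...,0]<.64)
th=np.radians(6.3);bx=np.array([np.cos(th),np.sin(th)]);by=np.array([-np.sin(th),np.cos(th)])
L=[]
for r in range(0,240,4):
    p=P[r][w[r]]
    if len(p)>4: L.append([(p[:,:2]@by).mean(),(p[:,:2]@bx).min(),(p[:,:2]@bx).max()])
L=np.array(L); print(L[::6].round(4)); print("slope deg in,out",[np.degrees(np.polyfit(L[:,0],L[:,i],1)[0]).round(2) for i in(1,2)])
cv2.imwrite("pics/pin2.png",cv2.resize(im[0:110,250:400],None,fx=5,fy=5,interpolation=2))
print("TCP in board axes",np.array([.5574,-.3294])@bx,np.array([.5574,-.3294])@by)
pp=plane((307.8,41),K,T,.018)[:2]; print("pin",pp@bx,pp@by)
E
```

```text
pin 0.012 [ 0.541  -0.2013  0.012 ]
pin 0.016 [ 0.5411 -0.2021  0.016 ]
pin 0.02 [ 0.5412 -0.2029  0.02  ]
sheet c [ 481.6 -305.8] size [110. 109.] ang 6.46 yaw -65.74 z 88.5 [  109    91   173   173 19993]
sheet c [ 581.4 -284.7] size [27. 90.] ang 6.63 yaw 7.75 z 88.8 [ 338   90   50  153 6618]
sheet c [ 447.6 -399. ] size [20. 29.] ang 7.36 yaw 4.55 z 88.0 [140 287  29  32 613]
[[-0.2277  0.5589  0.5771]
 [-0.2473  0.5592  0.5775]
 [-0.2664  0.5586  0.5773]
 [-0.2848  0.5582  0.5773]
 [-0.3025  0.5756  0.579 ]]
slope deg in,out [np.float64(-8.44), np.float64(-0.35)]
TCP in board axes 0.5178873544973268 -0.38857664372908485
pin 0.5156382628938003 -0.26064097402205166
```

View pics/pin2.png

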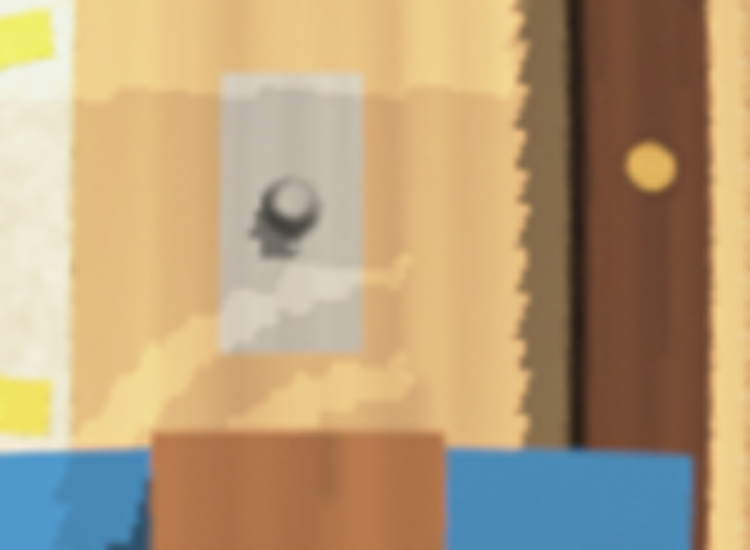

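The pin's tip is at about (308.6,39.4), which puts the pin near (0.5418, -0.202). The sheet looks lower in the grip than I expected, so I'll check for slip and tilt.

```bash
python3 - <<'E'
from h import *
q=np.load("pics/w2.npz"); im,d,P,K,T=[q[k] for k in("im","d","P","K","T")]
hsv=cv2.cvtColor(im,cv2.COLOR_BGR2HSV)
for n,s in(("bar",np.s_[100:225,290:330]),("back",np.s_[100:215,350:380]),("front",np.s_[105:125,120:250]),("frontleft",np.s_[110:220,115:140]),("board",np.s_[5:80,270:285])):
    p=P[s].reshape(-1,3); p=p[(d[s].ravel()>0)&(abs(p[:,2]-np.median(p[:,2]))<.006)]
    A=np.c_[p[:,:2]-p[:,:2].mean(0),np.ones(len(p))]; c=np.linalg.lstsq(A,p[:,2],rcond=None)[0]
    print(n,p.mean(0).round(4),"slopes deg x,y",np.degrees(c[:2]).round(2))
E
```

```text
bar [ 0.5509 -0.278   0.1197] slopes deg x,y [0.16 0.26]
back [ 0.5819 -0.2773  0.0888] slopes deg x,y [-0.04  0.22]
front [ 0.476  -0.2626  0.0886] slopes deg x,y [0.13 0.7 ]
frontleft [ 0.437  -0.2945  0.0884] slopes deg x,y [0.57 0.25]
board [ 0.5171 -0.2042  0.0129] slopes deg x,y [0.34 0.14]
```

Plate is level, but it slipped about 6.5 mm down while I lifted, because the fingers were still closing. That leaves a shallow hold near the bar's top. There's plenty of time, so I'll set it down on clear table and regrip lower.

```bash
python3 -m handwheel '[[0,0,0,-0.02,0,0,0],[0,0,0,-0.04,0,0,0],[0,0,0,-0.05,0,0,0],[0,0,0,-0.05,0,0,0],[0,0,0,-0.05,0,0,0],[0,0,0,-0.05,0,0,0],[0,0,0,-0.05,0,0,0],[0,0,0,-0.05,0,0,0],[0,0,0,-0.05,0,0,0],[0,0,0,-0.03,0,0,0]]' 50
python3 -m handwheel '[[0,0,0,-0.02,0,0,0],[0,0.03,0,0,0,0,0],[0,0.03,0,0,0,0,0],[0,0.014,0,0,0,0,0],[0,0.004,0,0,0,0,0],[0,0,0,0,0,0,0],[0,0,0,0,0,0,0]]'
```

```text
clock: 8.5
position: [0.5078, 0.1113, 0.0995]
ee_rot: [1.126, 1.263, -1.123]
force: [0.4, -0.2, -2.7]
width: 0.276
clock: 9.2
position: [0.5074, 0.1261, 0.0221]
ee_rot: [1.129, 1.258, -1.127]
force: [0.1, 0.2, -1.6]
width: 0.28
```

```bash
python3 -m handwheel '[[0,0.004,0,0,0,0,0],[0,0.0015,0,0,0,0,0],[0,0,0,0,0,0,0]]'; python3 -m handwheel '[[0,0.0015,0,0,0,0,0],[0,0,0,0,0,0,0],[0,0,0,0,0,0,0]]'
```

```text
clock: 9.5
position: [0.5073, 0.1261, 0.0163]
ee_rot: [1.129, 1.259, -1.127]
force: [0.6, 0.9, 2.7]
width: 0.28
clock: 9.8
position: [0.5073, 0.1261, 0.0162]
ee_rot: [1.13, 1.259, -1.127]
force: [-5.9, -1.4, 27.8]
width: 0.281
```

```bash
python3 -m handwheel '[[0.5,-0.001,0,0,0,0,0],[0.5,0,0,0,0,0,0],[0.5,0,0,0,0,0,0],[0.5,0.0035,0,0,0,0,0],[0.5,0.0035,0,0,0,0,0],[0.5,0,0,0,0,0,0],[0,0,0,0,0,0,0],[0,0,0,0,0,0,0],[0,0,0,0,0,0,0],[0,0,0,0,0,0,0]]' 50;python3 -m handwheel '[[0,0,0,0,0,0,0],[0,0,0,0,0,0,0],[0,0,0,0,0,0,0],[0,0,0,0,0,0,0],[0,0,0,0,0,0,0]]'
```

```text
clock: 10.8
position: [0.5069, 0.1258, 0.0083]
ee_rot: [1.128, 1.259, -1.128]
force: [0.5, 0.1, -1.1]
width: 0.283
clock: 11.3
position: [0.5069, 0.1258, 0.0083]
ee_rot: [1.128, 1.259, -1.128]
force: [0.9, -0.0, 0.4]
width: 0.279
```

```bash
python3 -m handwheel '[[0,-0.01,0,0,0,0,0],[0,-0.02,0,0,0,0,0],[0,-0.03,0,0,0,0,0],[0,0,0,0.02,0,0,0],[0,0,-0.0051,0.04,0,0,0],[0,0,0,0.05,0,0,0],[0,0,0,0.05,0,0,0],[0,0,0,0.05,0,0,0],[0,0,0,0.05,0,0,0],[0,0,0,0.03,0,0,0]]' 
python3 -m handwheel '[[0,0,0,0.0158,0,0,0],[0,0,0,0,0,0,0],[0,0,0,0,0,0,0],[0,0,0,0,0,0,0]]'
python3 - <<'E'
from h import *
im,d,P,K,T=wrist("w3"); z=P[...,2]; hsv=cv2.cvtColor(im,cv2.COLOR_BGR2HSV)
th=np.radians(6.3);bx=np.array([np.cos(th),np.sin(th)]);by=np.array([-np.sin(th),np.cos(th)])
m=(d>0)&(hsv[...,0]>98)&(hsv[...,0]<118)&(hsv[...,1]>120)&(z>.04)&(z<.075)
rect("sheet",P,m,500); p=P[m]; print("zmed",np.median(p[:,2]))
q=P[m&(P[...,0]>.52)][:,:2]; print("back edge bx",np.percentile(q@bx,[99,99.9]),"end by",np.percentile(q@by,[99,99.9]))
from cell import observe
t=observe()["position"][:2]; print("tcp board",t@bx,t@by,"pin .516 -.2596")
E
```

```text
clock: 12.3
position: [0.5329, -0.1679, 0.0691]
ee_rot: [1.13, 1.255, -1.132]
force: [-0.2, -0.1, -1.6]
width: 0.281
clock: 12.7
position: [0.5351, -0.1764, 0.0681]
ee_rot: [1.127, 1.261, -1.126]
force: [-0.3, 0.7, -2.1]
width: 0.283
tcp [ 0.5351 -0.1764  0.0681] yaw of tool y 6.41 F [-0.25  0.73 -2.07] w 0.283
sheet c [ 459.1 -150.3] size [110. 104.] ang 6.54 yaw -68.11 z 65.8 [  101    90   179   174 20942]
sheet c [ 559.  -129.9] size [27. 86.] ang 6.58 yaw 7.7 z 65.8 [ 339   90   52  153 6887]
sheet c [ 427.3 -239.2] size [25. 29.] ang 3.85 yaw 3.78 z 65.6 [133 286  36  33 807]
zmed 0.06582916585317887
back edge bx [0.55400947 0.55436843] end by [-0.14832402 -0.14758234]
tcp board 0.5126091707973847 -0.23415736239515975 pin .516 -.2596
```

```bash
python3 -m handwheel '[[0,0.015,0,0,0,0,0],[0,0.015,0,0,0,0,0],[0,0.006,0,0,0,0,0],[0,0.001,0.002,0,0,0,0],[0,0,0,0,0,0,0],[0,0,0,0,0,0,0]]'
python3 -m handwheel '[[0,0.001,0,0,0,0,0],[0,0,0,0,0,0,0],[0,0,0,0,0,0,0]]'
```

```text
clock: 13.35
position: [0.5377, -0.1784, 0.0318]
ee_rot: [1.128, 1.258, -1.127]
force: [0.4, -0.1, -1.8]
width: 0.28
clock: 13.65
position: [0.5371, -0.1785, 0.0304]
ee_rot: [1.128, 1.259, -1.128]
force: [0.1, 0.5, -2.0]
width: 0.282
```

```bash
python3 -m handwheel '[[0,0,0.0008,0,0,0,0],[0,0,0,0,0,0,0]]';python3 -m handwheel '[[0,0.0008,0,0,0,0,0],[0,0,0,0,0,0,0]]';python3 -m handwheel '[[0,0.0006,0,0,0,0,0],[0,0,0,0,0,0,0]]'
```

```text
clock: 13.85
position: [0.538, -0.1784, 0.0303]
ee_rot: [1.128, 1.259, -1.128]
force: [-0.8, -0.2, -2.1]
width: 0.281
clock: 14.05
position: [0.5378, -0.1784, 0.0293]
ee_rot: [1.128, 1.259, -1.128]
force: [0.9, -0.0, -1.6]
width: 0.283
clock: 14.25
position: [0.5378, -0.1784, 0.0287]
ee_rot: [1.128, 1.259, -1.128]
force: [-0.1, 1.6, -2.7]
width: 0.283
```

```bash
python3 -m handwheel '[[0,0.0004,0.0006,0,0,0,0],[0,0,0,0,0,0,0]]';python3 -m handwheel '[[0,0.0003,0.0005,0,0,0,0],[0,0,0,0,0,0,0]]';python3 -m handwheel '[[0,0.0002,0.0005,0,0,0,0],[0,0,0,0,0,0,0]]'
```

```text
clock: 14.45
position: [0.5386, -0.1783, 0.0284]
ee_rot: [1.128, 1.259, -1.128]
force: [-0.1, 0.7, -2.4]
width: 0.279
clock: 14.65
position: [0.5388, -0.1783, 0.0282]
ee_rot: [1.128, 1.259, -1.129]
force: [-1.3, 0.9, 0.9]
width: 0.279
clock: 14.85
position: [0.5391, -0.1783, 0.0281]
ee_rot: [1.128, 1.259, -1.129]
force: [-3.2, 0.5, 3.9]
width: 0.279
```

```bash
python3 -m handwheel '[[0,0,0.0005,0,0,0,0],[0,0,0,0,0,0,0]]'; python3 - <<'E'
from cell import *
import cv2,numpy as np
im,_=get_image("side"); cv2.imwrite("pics/s4.png",cv2.resize(im[160:290,280:440],None,fx=4.5,fy=4.5,interpolation=2))
s=observe(); print(s["force"],s["ft_torque"],s["position"])
E
```

```text
clock: 15.05
position: [0.5392, -0.1783, 0.028]
ee_rot: [1.128, 1.26, -1.129]
force: [-5.2, -0.3, 7.1]
width: 0.282
[-4.71593108  0.29427749  5.54551076] [-0.224988    1.22924151 -0.03074106] [ 0.53916336 -0.17828031  0.02801931]
```

View pics/s4.png

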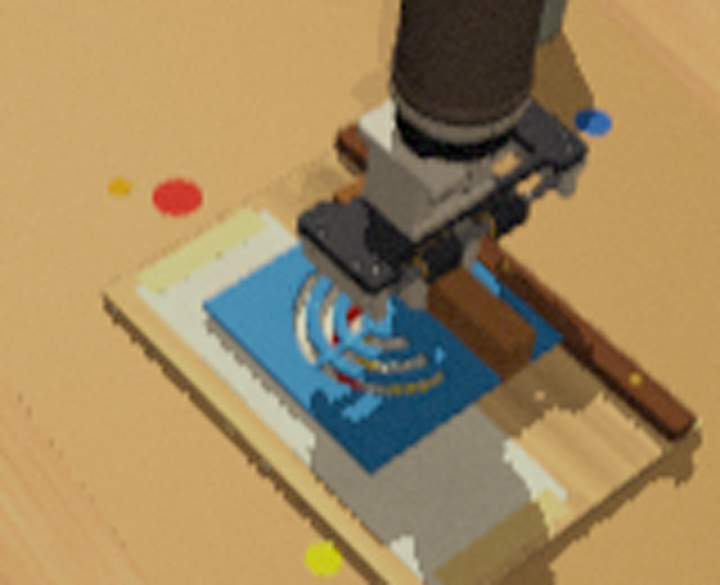

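The picture shows the plate level on the pin, its back edge along the fence. The fence force confirms contact, so I start sliding.

```bash
python3 -m handwheel '[[0,0,-0.0002,0.002,0,0,0],[0,0,0,0.002,0,0,0],[0,0,0,0.002,0,0,0],[0,0,0,0,0,0,0]]';python3 -m handwheel '[[0,0,0,0.002,0,0,0],[0,0,0,0.002,0,0,0],[0,0,0,0.002,0,0,0],[0,0,0,0,0,0,0]]';python3 -m handwheel '[[0,0,0,0.002,0,0,0],[0,0,0,0.002,0,0,0],[0,0,0,0.002,0,0,0],[0,0,0,0,0,0,0]]'
```

```text
clock: 15.5
position: [0.5396, -0.182, 0.028]
ee_rot: [1.129, 1.263, -1.127]
force: [-5.3, 6.0, 9.4]
width: 0.284
clock: 15.9
position: [0.5403, -0.188, 0.028]
ee_rot: [1.129, 1.263, -1.127]
force: [-5.4, 6.9, 9.0]
width: 0.279
clock: 16.3
position: [0.5409, -0.1939, 0.028]
ee_rot: [1.129, 1.263, -1.127]
force: [-6.4, 6.5, 8.6]
width: 0.283
```

```bash
for i in 1 2; do python3 -m handwheel '[[0,0,0,0.0015,0,0,0],[0,0,0,0,0,0,0]]'|egrep "pos|for"; done; for i in 1 2 3; do python3 -m handwheel '[[0,0,0,0.001,0,0,0],[0,0,0,0,0,0,0]]'|egrep "pos|for"; done
```

```text
position: [0.5411, -0.1952, 0.028]
force: [-6.3, 6.7, 10.7]
position: [0.5412, -0.1967, 0.0279]
force: [-5.8, 7.0, 9.7]
position: [0.5414, -0.1978, 0.0279]
force: [-5.3, 6.6, 7.9]
position: [0.5415, -0.1994, 0.0277]
force: [-4.2, 3.6, 3.6]
position: [0.5417, -0.2016, 0.0275]
force: [-2.0, 1.9, -2.0]
```

The slot has dropped: vertical force is back to free weight and drag is gone. I'll nudge to centre and lower in steps, watching the side force.

```bash
python3 -m handwheel '[[0,0.0005,0,0.001,0,0,0],[0,0.001,0,0,0,0,0],[0,0,0,0,0,0,0]]'; for i in 1 2; do python3 -m handwheel '[[0,0.001,0,0,0,0,0],[0,0,0,0,0,0,0]]'|egrep "pos|for"; done
```

```text
clock: 17.6
position: [0.542, -0.2033, 0.0261]
ee_rot: [1.128, 1.259, -1.129]
force: [-3.4, 0.1, -2.7]
width: 0.281
position: [0.542, -0.2034, 0.0252]
force: [-4.7, -0.2, -2.5]
position: [0.542, -0.2035, 0.0243]
force: [-5.5, 0.8, -1.1]
```

```bash
python3 -m handwheel '[[0,0.0005,-0.0002,0,0,0,0],[0,0.0005,0,0,0,0,0],[0,0,0,0,0,0,0]]'|egrep "pos|for"; for i in 1 2; do python3 -m handwheel '[[0,0.0007,0,0,0,0,0],[0,0,0,0,0,0,0]]'|egrep "pos|for"; done
```

```text
position: [0.542, -0.2035, 0.0234]
force: [-4.9, -1.8, 0.4]
position: [0.542, -0.2036, 0.0227]
force: [-5.2, -1.7, -0.7]
position: [0.542, -0.2036, 0.022]
force: [-5.3, -1.1, -0.6]
```

```bash
for i in 1 2; do python3 -m handwheel '[[0,0.0006,0,0,0,0,0],[0,0,0,0,0,0,0]]'|egrep "pos|for"; done;  python3 -m handwheel '[[0,0.0004,-0.0001,0,0,0,0],[0,0,0,0,0,0,0]]'|egrep "pos|for"
```

```text
position: [0.542, -0.2036, 0.0214]
force: [-4.9, -0.8, -0.1]
position: [0.542, -0.2036, 0.0208]
force: [-4.6, -1.7, 0.3]
position: [0.542, -0.2036, 0.0204]
force: [-4.8, -0.4, -1.4]
```

```bash
for i in 1 2 3; do python3 -m handwheel '[[0,0.0003,0,0,0,0,0],[0,0,0,0,0,0,0]]'|egrep "pos|for"; done
```

```text
position: [0.542, -0.2036, 0.0203]
force: [-5.6, -1.2, 1.9]
position: [0.542, -0.2036, 0.0203]
force: [-6.3, -0.1, 5.9]
position: [0.542, -0.2036, 0.0203]
force: [-7.9, 0.5, 8.9]
```

Seated: TCP z stopped at 0.0203, as expected for a plate flat on the board. I'll relax the fence push a little and verify.

```bash
python3 -m handwheel '[[0,0,-0.00015,0,0,0,0],[0,0,0,0,0,0,0],[0,0,0,0,0,0,0]]'; python3 - <<'E'
from h import *
from cell import *
im,d,P,K,T=wrist("w5"); z=P[...,2]; hsv=cv2.cvtColor(im,cv2.COLOR_BGR2HSV)
m=(d>0)&(hsv[...,0]>98)&(hsv[...,0]<118)&(hsv[...,1]>120)&(z<.03)&(P[...,0]>.38)
p=P[m]; A=np.c_[p[:,:2]-p[:,:2].mean(0),np.ones(len(p))]; c=np.linalg.lstsq(A,p[:,2],rcond=None)[0]
print("sheet z",c[2].round(4),"slopes deg",np.degrees(c[:2]).round(2)); rect("sheet",P,m,500)
F=[]
for i in range(6): F.append(observe()["force"]); a,_=get_image("side")
print(np.mean(F,0).round(2),np.std(F,0).round(2))
cv2.imwrite("pics/f5.png",np.vstack([im[:240],cv2.resize(a[170:290,260:450],(640,404))[:350]]))
E
```

```text
clock: 20.2
position: [0.542, -0.2036, 0.0203]
ee_rot: [1.129, 1.258, -1.128]
force: [-7.8, -0.5, 8.5]
width: 0.28
tcp [ 0.542  -0.2036  0.0203] yaw of tool y 6.24 F [-7.77 -0.48  8.54] w 0.28
sheet z 0.0177 slopes deg [-0.95 -0.2 ]
sheet c [ 466.1 -177.4] size [110. 104.] ang 6.45 yaw -68.27 z 17.9 [  101    90   179   174 20781]
sheet c [ 566.  -157.1] size [27. 86.] ang 6.28 yaw 7.56 z 18.0 [ 339   90   53  153 6943]
sheet c [ 434.1 -266.2] size [25. 28.] ang 6.89 yaw 2.55 z 17.9 [132 285  37  34 821]
[-7.29  0.17  8.81] [0.5  0.36 0.57]
```

View pics/f5.png

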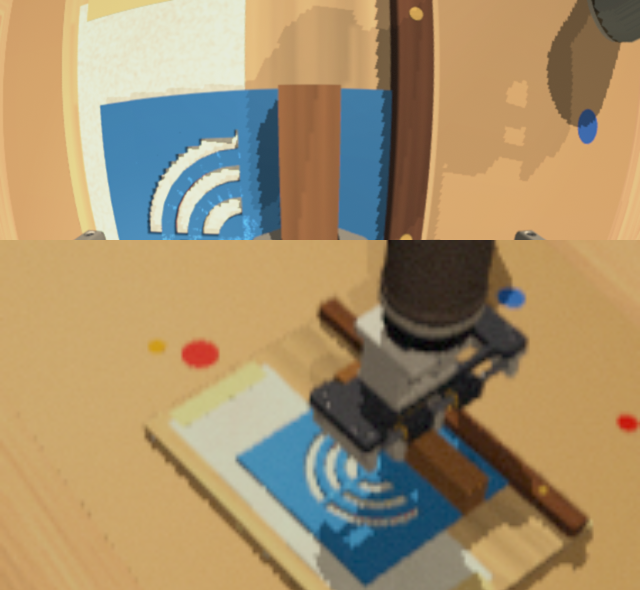

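The pictures show the plate flat on the paper against the fence, with the gripper on the bar. All three sheet patches read about 17.9 mm, i.e. 17 mm plus the camera's 1 mm bias. Handing in.

```bash
python3 -c "
from cell import *
print(sign_off()); print(observe()['force'])"
```

```text
the job is handed in; nothing more can be done
None
the job is handed in; nothing more can be done
```

The stencil is seated over the pin and flat on the paper. I handed it in after about 20.5 s, with the arm still gripping the bar and pressing.

- **Regrip:** I took the farther of the two stencils. It slipped about 6.5 mm down in the fingers on the first lift, because they were still closing. I set it down on clear table, regripped lower, and carried on.
- **Placing and sliding:** I set the bar on the pin about 25 mm to the +y side of its place, with the back edge against the fence. I slid it along until the drag and the upward force vanished, then lowered and pressed it.

**Last checks**
- **Seating:** the tool stopped at z = 0.0203, as expected for a plate lying on the board. Three patches of the sheet read 17.9 mm; the camera reads about 1 mm high and 17 mm is the true height for flat.
- **Push:** the wrist reads 8.8 N. The plate's own weight adds about 2 N, so the board should feel about 11 N.
- **Fence force:** about 7 N sideways remains. Backing off by 0.15 mm barely reduced it.
- **One mismatch:** a single plane fitted over all the sheet pixels gave about a 1° slope, which the three patches don't support. I put it down to stray pixels.
- **Other things:** I kept clear of the jar, bottle, tube and phone throughout, but took no final overview picture to confirm they hadn't moved.

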